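# Bolt the tilting bottle cradle level

### The job

The sprung plate of the bottle cradle has tilted up. Take the bolt's knob, push the plate down firmly until it lies level, pressed a little into its rubber buffers without crushing them, and while holding it down slide the bolt fully home under the keeper, so that the plate stays level when you let go; do not force the bolt against the keeper, and leave the other things on the bench where they are.

Things in the scene. Friction and masses are not known exactly. Their poses are not given: they have to be found in the camera images.
- stand: dark wooden base of the bottle cradle, 270 (x) x 370 (y) x 22 mm, fixed to the bench. Origin: centre of its underside; z up. Its +x side carries the plate's hinge, its +y side the keeper, its -x side (usually nearer the robot) is where the plate rises. Yaw varies.
- plate (a joint): tilt of the wooden plate, rad: 0 level, positive with its free -x edge raised (starts 0.23 to 0.35). Sprung up: 1 to 2 N on the knob moves it at first, 7 N near level. At 0.0035 rad it meets two rubber buffers and must go 1 mm into them (-0.002 rad, 15 to 18 N on the knob) for the bolt to pass under the keeper. Past 21 N the buffers are crushed.
- hinge (a point): point on the plate's hinge axis (the axis runs along the stand's y, horizontally), middle of the plate's width, 70 mm above the bench, at stand x +110 mm. The plate reaches 225 mm from it to the free edge, is 250 mm wide along the hinge and 14 mm thick, and carries four V-rest blocks for a bottle, 26 mm high, 30 to 135 mm from the hinge.
- bolt (a joint): travel of the steel draw bolt on the plate, m: 0 drawn back (as it starts, up to 0.004), 0.040 fully home against its end stop; it slides along the stand's +y, friction about 1.2 N plus the rubbing under load. The bolt is a flat bar 18 x 10 mm on the plate's top, 200 mm from the hinge axis; its nose reaches the keeper's lip after about 15 mm of travel.
- knob_grip (a point): point on the axis of the bolt's knob, an upright steel post of 22 mm diameter standing 48 mm above the bar, square to the plate; the point is 15 mm below the post's top and 33 mm above the bar. With the plate level it is 50 mm above and 200 mm from the hinge axis. At least 70 mm free on either side, along y.
- keeper: dark steel keeper fixed to the stand beside the plate's +y edge: a post with a flat lip 36 x 36 x 10 mm pointing to -y, over the bolt's path. Origin: underside of the post's lip-side face, 22 mm above the bench. It must not be pushed with more than 20 N.
- lip (a point): centre of the underside of the keeper's lip, 86.5 mm above the bench; the bolt's top is 87 mm above the bench with the plate at 0 rad.
- buffer_l: rubber dome buffer, 20 mm diameter, under the plate on the stand's +y side, 190 mm from the hinge axis; origin at its top. Yields about 1 mm per 4.5 N; must not be loaded with more than 8 N.
- buffer_r: the same buffer on the -y side.
- corkscrew: folded waiter's corkscrew, 115 x 28 x 12 mm, lying loose; bystander.
- stopper_block: loose block of cork, 50 x 30 x 30 mm; bystander.
- tumbler: glass tumbler, 68 mm wide, 90 mm high; bystander.
- candlestick: brass candlestick, 90 mm wide foot, 180 mm high; bystander.
- bottle_a: standing dark wine bottle, 76 mm wide, 300 mm high; bystander.
- bottle_b: standing dark wine bottle, 76 mm wide, 300 mm high; bystander.
- tasting_bowl: small steel tasting bowl, 90 mm wide, 30 mm high; bystander.

How it is judged:
On the way:
1. the plate is pushed down level (within 0.02 rad) while the bolt is still drawn back clear of the keeper (value of joint plate below 0.02 rad and value of joint bolt below 0.014 m), for 0.1 s.
At the end, for the whole second after the job is handed in: The plate lies level (within 0.015 rad) and still, and the bolt is home under the keeper (travel over 34 of its 40 mm) and at rest (value of joint plate between -0.015 and 0.015 rad and value of joint bolt above 0.034 m and velocity of joint plate between -0.02 and 0.02 rad/s and velocity of joint bolt between -0.01 and 0.01 m/s); the robot touches nothing.
It fails at once if a rubber buffer is loaded with more than 8 N (crushed) (contact force between any of buffer_l, buffer_r and anything else above 8 N).
It fails at once if the keeper is pushed with more than 20 N (contact force between keeper and anything else above 20 N).
It fails at once if a bystander is moved by more than 20 mm (distance of any of corkscrew, stopper_block, tumbler, candlestick, bottle_a, bottle_b, tasting_bowl from where it was at the start of the episode above 0.02 m).
It also fails if it takes over 58 s, if anything falls off the work surface, if the arm or the gripper's body presses on something with over 40 N, if the wrist force passes 120 N, or if a joint passes its speed limit or range.

### The arm

A 7-joint arm with a two-finger parallel gripper is mounted at the origin on the work surface. World frame = base frame: x ahead of the robot, y to its left, z up, the work surface at z = 0. Lengths are in m, angles in rad, forces in N, time in s.
With the tool pointing down it reaches from about 0.4 to 0.85 m from the base axis. Payload 6.9 kg.
Tool frame: the origin (TCP) lies on the centre line of the jaws, within the pads' length; the fingertips stand 11 mm ahead of it and the grasp point (between the pads) lies 8 mm behind it; z points along the fingers, y is the line along which they close (so a half turn about z gives the same grasp; the last joint's range is limited). The gripper opens to 85 mm and grips with 20 to 120 N. Pads are 22 mm wide; open, the fingers measure 114 mm over their backs; the gripper's body (76 mm by 85 mm) begins 54 mm behind the grasp point. The pads swing forward as they close: fully open they stand 13 mm farther back than shut.
Start: joints at [1.405, 0.507, -0.238, 1.5, 0.126, 1.149, -0.155], TCP at [0.167, -0.602, 0.242] pointing down, gripper open.
Joint ranges: [-3.08, 3.08], [-0.24, 2.05], [-1.43, 1.35], [0, 2.5], [-1.52, 4.66], [0.17, 1.96], [-2.89, 2.89]. Speed limits (rad/s): [2.39, 2.39, 3.14, 3.14, 3.14, 3.14, 3.14].

### API

Orientations are given as a 3x3 rotation matrix whose columns are the frame's x, y, z axes.
In Python, from plant import * gives the robot as it stands. The module is installed in compiled form; this text tells all that it offers.
- The arm moves only by the shell command python3 -m pendant 'ROWS'. ROWS is JSON, one flat list of numbers, 5 for each row, row after row: the finger opening in mm, from 0 to 85.4, then the shift along the tool's x, y, z in mm, then the turn about the tool's z in rad. A call has 1 to 20 rows; each row is the pose to reach, as a shift and turn from the pose commanded when the call began, along the tool's axes at that moment; what a row does not reach only later rows make up. A row lasts 1/8 s, in which the tool goes at most 62.5 mm and 10.7 degrees, less where a joint would pass 70% of its speed; a pose out of reach is approached as far as the arm can. A call with a gripper value outside its range is refused whole. The fingers move at their own pace and stop on an object; the grip force is fixed at half the most. Time passes only in rows, so rows that repeat a pose let the fingers close. It gives the time, the measured TCP pose, the force, the opening and the grip force at its end, in the units of the state.
- observe(): the state, without advancing time (a new reading comes with each control period).
- capture(name): name is "scene" or "top" or "wrist"; returns a dict with "color" (384x512x3 uint8, blue, green, red), "fovy" (degrees; the focal length in pixels is half the picture's height over the tangent of half this angle, whatever the lens; pixels are square), "cx", "cy" (the principal point, pixels), "eye" and "orientation" of the camera in the world. Camera axes: x right, y down, z forward; pixel columns grow to the right and rows downward; lengths in m; the calibration is good to about 2 mm. The wrist camera is an equidistant fisheye: a pixel r from the principal point sees the ray r / f radians off the axis. A picture is of the moment at which its call begins. There is no depth.
- job_done(): hands the job in; it is judged then, once.
Trained networks look in the newest picture that a camera, given by its name, has taken for a name from the list of things; names that differ only in an ending like _2 or _b are one class to them, and where a whole thing is asked for, a point or a joint stands for the part that bears it (a point fixed in the world has none). Each returns a list of dicts, best first, with "score" (0 to 1); they miss things now and then, are a little off and sometimes report something else, mostly with a low value. They report only what shows in the picture. A call takes as long as a camera call.
- trace(camera, name): "pixels" (384x512 bool, what is visible of it) and "box" ([left, top, right, bottom] in pixels, round what is visible of it).
The state is a dict: "time_s": time; "joint_positions": joint angles; "qd": joint speeds; "tau": joint torques, N m; "ee_pos": TCP position; "tcp_rot": TCP orientation; "wrist_force": force on the tool from outside, world axes, zero at the start; "ft_torque": the same for the moment, N m; "grip_width": opening from 0.0 (shut) to 1.0 (fully open); "finger_force": force on a finger pad.
Only numpy, scipy, OpenCV 4.12 (cv2) and the standard library are available. Lean on these libraries where they do the work, as an engineer would, in place of code of your own. Each camera call takes 0.05 s, during which the arm holds its last target. There are 200 camera calls.

## Working session

There is one attempt and no reset: what is moved stays moved. The work goes in short steps, Python scripts to look and compute and a shell command to move; the robot and the scene stay as the last step left them, time stands still between calls to the robot, and variables do not carry over. Pictures are saved under pics/ and viewed, at most 10 in all, crops included, and the job is handed in when it is done.

```bash
mkdir -p pics; cat > h.py <<'E'
from plant import *
import numpy as np, cv2
def ray(c,u,v):
    f=192/np.tan(np.radians(c["fovy"])/2); d=np.array([(u-c["cx"])/f,(v-c["cy"])/f,1.]); d=np.array(c["orientation"])@d
    return np.array(c["eye"]),d/np.linalg.norm(d)
def atz(c,u,v,z):
    e,d=ray(c,u,v); return e+d*(z-e[2])/d[2]
def proj(c,p):
    f=192/np.tan(np.radians(c["fovy"])/2); q=np.array(c["orientation"]).T@(np.array(p)-np.array(c["eye"])); return f*q[0]/q[2]+c["cx"],f*q[1]/q[2]+c["cy"]
E
python3 - <<'E'
from h import *
s=observe(); print(s["time_s"],s["ee_pos"],np.round(s["tcp_rot"],3).tolist(),s["wrist_force"])
ims=[]
for n in("scene","top"):
    c=capture(n); print(n,c["fovy"],c["cx"],c["cy"],np.round(c["eye"],3),np.round(c["orientation"],3).tolist())
    im=c["color"].copy(); cv2.imwrite(f"pics/{n}0.png",im)
    for k in("stand","plate","bolt","knob_grip","keeper"):
        for r in trace(n,k)[:2]:
            v,u=np.nonzero(r["pixels"]); print(n,k,round(r["score"],2),np.round(r["box"]),u.mean().round(1),v.mean().round(1))
E
```

```text
0.0 [ 0.16695889 -0.60176153  0.24140338] [[0.964, 0.268, -0.001], [0.268, -0.964, 0.002], [-0.0, -0.002, -1.0]] [-0.51919829  0.0254394  -0.578937  ]
scene 57.865619592496756 257.27001780267597 186.7004288780742 [1.225 0.261 1.08 ] [[-0.325, 0.761, -0.562], [0.946, 0.25, -0.208], [-0.017, -0.599, -0.8]]
scene stand 0.72 [205. 168. 323. 266.] 266.8 217.1
scene plate 0.71 [224. 170. 308. 245.] 265.6 206.4
scene bolt 0.72 [250. 170. 302. 191.] 275.4 181.6
scene bolt 0.33 [139. 143. 157. 174.] 148.2 158.8
scene knob_grip 0.62 [246. 175. 302. 187.] 272.0 180.9
scene knob_grip 0.3 [303. 191. 321. 213.] 314.7 197.2
scene keeper 0.53 [304. 192. 318. 204.] 314.6 195.9
top 47.72090692786185 263.58302207166554 186.9959318200361 [4.630e-01 1.000e-03 1.613e+00] [[-0.007, -0.999, 0.043], [-1.0, 0.007, -0.004], [0.004, -0.043, -0.999]]
top stand 0.88 [194. 129. 298. 206.] 246.7 167.3
top plate 0.84 [210. 132. 284. 199.] 245.6 166.6
top plate 0.73 [197. 192. 212. 197.] 203.6 193.9
top bolt 0.52 [213. 181. 275. 196.] 244.0 188.1
top knob_grip 0.51 [214. 184. 271. 194.] 245.9 188.2
top keeper 0.37 [215. 182. 270. 194.] 242.4 188.3
```

View pics/scene0.png

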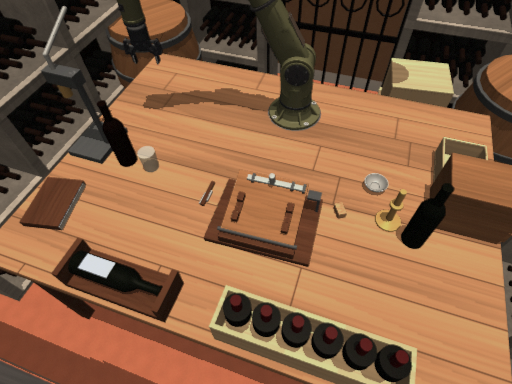

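View pics/top0.png

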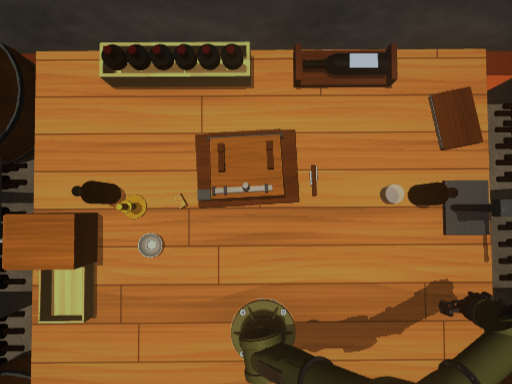

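The pictures show the cradle ahead of the robot. In the top view the stand spans about (196–298, 130–206), with the knob near (246,187) and the keeper near (204,194). The corkscrew at (314,180) and the cork at (183,201) lie just outside the stand.

```bash
python3 - <<'E'
from h import *
c=capture("top"); r=trace("top","stand")[0]
m=r["pixels"].astype(np.uint8); pts=np.argwhere(m)[:,::-1].astype(np.float32)
P=np.array([atz(c,u,v,0.022)[:2] for u,v in pts]).astype(np.float32)
rc=cv2.minAreaRect(P); print(rc); 
# less outlier-prone: opened mask
m2=cv2.morphologyEx(m,cv2.MORPH_OPEN,np.ones((5,5)));P=np.array([atz(c,u,v,0.022)[:2] for v,u in np.argwhere(m2)]).astype(np.float32);print(cv2.minAreaRect(P))
s=capture("scene")
a=cv2.resize(c["color"][120:215,185:310],None,fx=6,fy=6,interpolation=cv2.INTER_CUBIC)[:560,:]
b=cv2.resize(s["color"][160:225,230:335],None,fx=7,fy=7,interpolation=cv2.INTER_CUBIC)
cv2.imwrite("pics/t1.png",a);cv2.imwrite("pics/s1.png",b)
E
```

```text
((0.6041861772537231, 0.056126758456230164), (0.2772153317928314, 0.3726468086242676), 2.100802183151245)
((0.6041861772537231, 0.056126803159713745), (0.2772153317928314, 0.3726468086242676), 2.100797653198242)
```

View pics/t1.png

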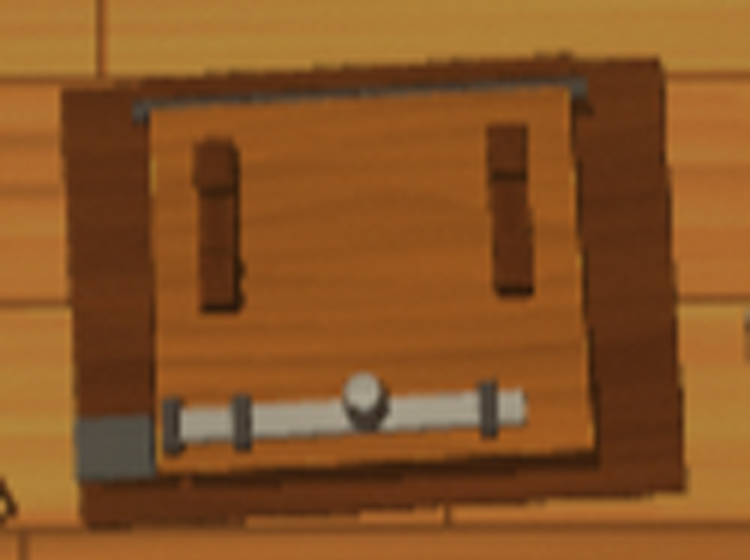

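View pics/s1.png

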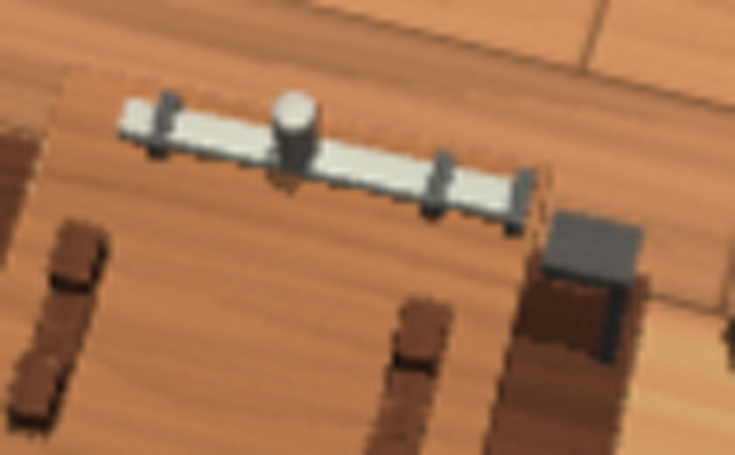

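The top crop gives the stand's corners at (62,90), (660,60), (685,490) and (85,525), and the knob's top at (363,391). In the scene crop the knob's top is at (294,108).

```bash
python3 - <<'E'
from h import *
c=capture("top"); s=capture("scene")
T=lambda x,y:((x+.5)/6-.5+185,(y+.5)/6-.5+120)
S=lambda x,y:((x+.5)/7-.5+230,(y+.5)/7-.5+160)
C=np.array([atz(c,*T(*p),.022)[:2] for p in((62,90),(660,60),(685,490),(85,525))])
ctr=C.mean(0); yv=(C[0]-C[1]+C[3]-C[2]); yaw=np.arctan2(-yv[0],yv[1]); print("stand",ctr,"yaw",yaw, np.linalg.norm(C[0]-C[1]),np.linalg.norm(C[1]-C[2]))
e1,d1=ray(c,*T(363,391)); e2,d2=ray(s,*S(294,108))
t=np.linalg.lstsq(np.c_[d1,-d2],e2-e1,rcond=None)[0]; a,b=e1+t[0]*d1,e2+t[1]*d2
top=(a+b)/2; print("knobtop",a,b)
k=atz(c,*T(118,418),.0965);print("keeper lip top front-ish",k)
R=np.array([[np.cos(yaw),-np.sin(yaw)],[np.sin(yaw),np.cos(yaw)]])
print("knobtop in stand",R.T@(top[:2]-ctr),top[2])
for th in(.2,.25,.3,.35,):
  x=110-200*np.cos(th)+65*np.sin(th); z=70+200*np.sin(th)+65*np.cos(th)
  xg=110-200*np.cos(th)+50*np.sin(th); zg=70+200*np.sin(th)+50*np.cos(th)
  yk=(R.T@(top[:2]-ctr))[1]*1000
  print(th,"pred top st x,z",x,z,"world",ctr+R@[x/1e3,yk/1e3],"proj",proj(c,[*(ctr+R@[x/1e3,yk/1e3]),z/1e3]),proj(s,[*(ctr+R@[x/1e3,yk/1e3]),z/1e3]),"grip",ctr+R@[xg/1e3,yk/1e3],zg)
print(T(363,391),S(294,108))
E
```

```text
stand [0.60107007 0.05586861] yaw 0.04777635169512529 0.36796788760013077 0.26475247291635673
knobtop [0.53185327 0.05628385 0.17996163] [0.53182962 0.0563567  0.17996331]
keeper lip top front-ish [0.52109056 0.20226104 0.0965    ]
knobtop in stand [-0.06912806  0.00375738] 0.17996247336321253
0.2 pred top st x,z -73.09980906656934 173.43819371869296 world [0.52787423 0.05613059] proj (np.float64(245.2121910628351), np.float64(186.0411923513789)) (np.float64(271.83330002706964), np.float64(175.32837051717888)) grip [0.52489759 0.05598827] 158.73719505107434
0.25 pred top st x,z -67.70122699058496 182.4600992620965 world [0.53326665 0.05638841] proj (np.float64(245.01994214100012), np.float64(184.28601651303381)) (np.float64(271.46149612298376), np.float64(174.85206627928335)) grip [0.52955982 0.05621118] 167.9264129364368
0.3 pred top st x,z -61.858484392134116 191.2009131254323 world [0.53910272 0.05666745] proj (np.float64(244.82156356110494), np.float64(182.37867212916126)) (np.float64(271.0469979215804), np.float64(174.52265085246938)) grip [0.53467498 0.05645575] 176.8708657885482
0.35 pred top st x,z -55.586185084871445 199.6387878261699 world [0.54536787 0.05696701] proj (np.float64(244.61757584301228), np.float64(180.32248856506988)) (np.float64(270.5896665922201), np.float64(174.34497573330626)) grip [0.54023027 0.05672136] 185.5481971334592
(245.08333333333334, 184.75) (271.57142857142856, 175.0)
```

Triangulation agrees with the model: tilt is about 0.235 rad, the knob's grip point is at (0.528, 0.056, 0.165), and yaw is 0.048. I'll move above it.

```bash
python3 -m pendant '[85,524,-538,0,0.11, 85,524,-538,0,0.223, 85,524,-538,0,0.223, 85,524,-538,0,0.223, 85,524,-538,0,0.223, 85,524,-538,0,0.223, 85,524,-538,0,0.223, 85,524,-538,0,0.223, 85,524,-538,0,0.223, 85,524,-538,0,0.223, 85,524,-538,0,0.223, 85,524,-538,0,0.223, 85,524,-538,0,0.223, 85,524,-538,0,0.223, 85,524,-538,0,0.223, 85,524,-538,0,0.223, 85,524,-538,0,0.223, 85,524,-538,0,0.223]'
python3 - <<'E'
from h import *
s=observe();print(s["time_s"],s["ee_pos"],np.round(s["tcp_rot"],3).tolist(),s["wrist_force"])
c=capture("wrist");print(c["fovy"],c["cx"],c["cy"],c["eye"],np.round(c["orientation"],3).tolist())
cv2.imwrite("pics/w1.png",c["color"])
f=192/np.tan(np.radians(c["fovy"])/2)
for p in([.532,.0563,.18],[.528,.056,.165],list(s["ee_pos"])):
    q=np.array(c["orientation"]).T@(np.array(p)-c["eye"]);th=np.arctan2(np.hypot(q[0],q[1]),q[2]);r=f*th/np.hypot(q[0],q[1]);print(q[0]*r+c["cx"],q[1]*r+c["cy"])
for r in trace("wrist","knob_grip")[:2]:print(r["score"],r["box"])
E
```

```text
time_s: 3.1
ee_pos: [0.5281, 0.0559, 0.2424]
tcp_rot: [[0.999, 0.047, 0.0], [0.047, -0.999, -0.0], [0.0, 0.0, -1.0]]
wrist_force: [0.2, -0.5, 0.1]
grip_width: 0.995
finger_force: 0.0
3.1 [0.52812229 0.0559432  0.24241516] [[0.999, 0.047, 0.0], [0.047, -0.999, -0.0], [0.0, 0.0, -1.0]] [ 0.17011276 -0.51131606  0.12114179]
65.70646984690485 255.03117910759977 189.483187274832 [0.59895545 0.05959985 0.37304018] [[0.048, -0.959, -0.28], [-0.999, -0.046, -0.014], [0.001, 0.28, -0.96]]
254.85500871623145 204.40774232911272
254.99212107058202 202.87558362581132
255.24996797251404 252.93012976890049
0.61 [136.6, 192.3, 357.2, 223.8]
```

View pics/w1.png

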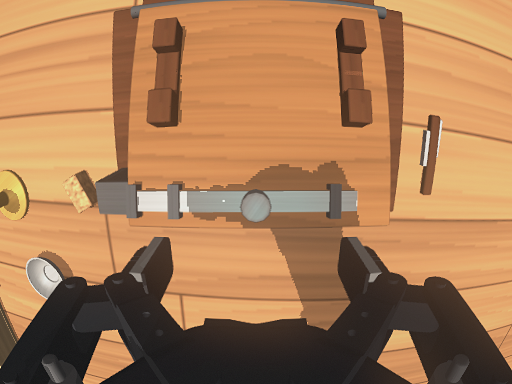

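The knob's top is at (256,206) against a predicted (255,204), so it is within about 1 mm. I'll descend and grip.

```bash
python3 -m pendant '[85,-1,0,40,0, 85,-1,0,70,0, 85,-1,0,85,0, 85,-1,0,85,0, 0,-1,0,85,0, 0,-1,0,85,0, 0,-1,0,85,0, 0,-1,0,85,0, 0,-1,0,85,0, 0,-1,0,85,0]'
```

```text
time_s: 4.45
ee_pos: [0.5272, 0.0563, 0.1575]
tcp_rot: [[0.999, 0.048, 0.0], [0.048, -0.999, -0.0], [0.0, 0.0, -1.0]]
wrist_force: [-0.4, -1.1, 4.2]
grip_width: 0.241
finger_force: 58.4
```

```bash
python3 -m pendant '[0,-3,0,7,0, 0,-6.5,0,14,0, 0,-9,0,20,0, 0,-11,0,25.5,0, 0,-13,0,30,0, 0,-14.4,0,35,0, 0,-14.4,0,35,0, 0,-14.4,0,35,0]'
```

```text
time_s: 5.45
ee_pos: [0.514, 0.0557, 0.1229]
tcp_rot: [[0.999, 0.048, 0.003], [0.048, -0.999, 0.0], [0.003, -0.0, -1.0]]
wrist_force: [0.3, -0.8, 7.3]
grip_width: 0.239
finger_force: 60.0
```

```bash
python3 -m pendant '[0,-1,0,3,0, 0,-1.7,0,6,0, 0,-2,0,7.5,0, 0,-2,0,7.5,0, 0,-2,0,7.5,0]'; python3 -m pendant '[0,-0.2,0,1,0, 0,-0.2,0,1,0, 0,-0.2,0,1,0]'
```

```text
time_s: 6.08
ee_pos: [0.512, 0.0556, 0.1155]
tcp_rot: [[0.999, 0.048, 0.003], [0.048, -0.999, 0.0], [0.003, -0.0, -1.0]]
wrist_force: [0.4, -0.3, 5.8]
grip_width: 0.239
finger_force: 60.2
time_s: 6.45
ee_pos: [0.5118, 0.0556, 0.1145]
tcp_rot: [[0.999, 0.048, 0.003], [0.048, -0.999, 0.0], [0.003, -0.0, -1.0]]
wrist_force: [-0.3, -1.3, 6.8]
grip_width: 0.238
finger_force: 60.3
```

```bash
python3 -m pendant '[0,-0.2,0,1,0, 0,-0.2,0,1,0, 0,-0.2,0,1,0]'; python3 -m pendant '[0,-0.1,0,0.7,0, 0,-0.1,0,0.7,0, 0,-0.1,0,0.7,0]'
```

```text
time_s: 6.82
ee_pos: [0.5116, 0.0556, 0.1137]
tcp_rot: [[0.999, 0.048, 0.003], [0.048, -0.999, 0.0], [0.003, -0.0, -1.0]]
wrist_force: [-0.9, -1.0, 8.0]
grip_width: 0.24
finger_force: 60.3
time_s: 7.2
ee_pos: [0.5115, 0.0556, 0.1129]
tcp_rot: [[0.999, 0.048, 0.003], [0.048, -0.999, 0.0], [0.003, -0.0, -1.0]]
wrist_force: [-1.2, -0.3, 8.2]
grip_width: 0.24
finger_force: 60.4
```

```bash
python3 -m pendant '[0,-0.1,0,0.6,0, 0,-0.1,0,0.6,0, 0,-0.1,0,0.6,0]'; python3 -m pendant '[0,0,0,0.5,0, 0,0,0,0.5,0, 0,0,0,0.5,0]'
```

```text
time_s: 7.58
ee_pos: [0.5113, 0.0556, 0.1123]
tcp_rot: [[0.999, 0.048, 0.003], [0.048, -0.999, 0.0], [0.003, -0.0, -1.0]]
wrist_force: [-0.7, -1.0, 9.3]
grip_width: 0.239
finger_force: 60.4
time_s: 7.95
ee_pos: [0.5112, 0.0556, 0.1119]
tcp_rot: [[0.999, 0.048, 0.003], [0.048, -0.999, 0.0], [0.003, -0.0, -1.0]]
wrist_force: [-1.8, -1.2, 8.6]
grip_width: 0.24
finger_force: 60.4
```

```bash
python3 -m pendant '[0,0,0,0.5,0, 0,0,0,0.5,0, 0,0,0,0.5,0]'; python3 -m pendant '[0,0,0,0.4,0, 0,0,0,0.4,0, 0,0,0,0.4,0]'
```

```text
time_s: 8.32
ee_pos: [0.5112, 0.0556, 0.1114]
tcp_rot: [[0.999, 0.048, 0.003], [0.048, -0.999, 0.0], [0.003, -0.0, -1.0]]
wrist_force: [-1.4, -1.0, 9.9]
grip_width: 0.24
finger_force: 60.4
time_s: 8.7
ee_pos: [0.5111, 0.0556, 0.111]
tcp_rot: [[0.999, 0.048, 0.002], [0.048, -0.999, 0.0], [0.002, 0.0, -1.0]]
wrist_force: [-2.6, -1.1, 10.8]
grip_width: 0.241
finger_force: 60.6
```

```bash
python3 -m pendant '[0,0,0,0.5,0, 0,0,0,0.5,0, 0,0,0,0.5,0]'; python3 -m pendant '[0,0,0,0.3,0, 0,0,0,0.3,0, 0,0,0,0.3,0]'
```

```text
time_s: 9.07
ee_pos: [0.511, 0.0556, 0.1107]
tcp_rot: [[0.999, 0.048, 0.002], [0.048, -0.999, 0.0], [0.002, 0.0, -1.0]]
wrist_force: [-2.1, -1.9, 13.8]
grip_width: 0.243
finger_force: 60.7
time_s: 9.45
ee_pos: [0.511, 0.0556, 0.1105]
tcp_rot: [[0.999, 0.048, 0.002], [0.048, -0.999, -0.0], [0.002, 0.0, -1.0]]
wrist_force: [-3.7, -1.2, 13.8]
grip_width: 0.241
finger_force: 60.8
```

```bash
python3 -m pendant '[0,0,0,0.4,0, 0,0,0,0.4,0, 0,0,0,0.4,0]'; python3 -m pendant '[0,0,0,0.25,0, 0,0,0,0.25,0, 0,0,0,0.25,0]'; python3 - <<'E'
from h import *
F=[]
for i in range(6): capture("top"); F.append(observe()["wrist_force"])
print(np.round(np.mean(F,0),2),np.round(np.std(F,0),2))
E
```

```text
time_s: 9.82
ee_pos: [0.511, 0.0556, 0.1103]
tcp_rot: [[0.999, 0.048, 0.003], [0.048, -0.999, -0.0], [0.003, 0.0, -1.0]]
wrist_force: [-3.8, -1.2, 16.7]
grip_width: 0.239
finger_force: 61.1
time_s: 10.2
ee_pos: [0.5109, 0.0556, 0.1102]
tcp_rot: [[0.999, 0.048, 0.003], [0.048, -0.999, -0.0], [0.003, 0.0, -1.0]]
wrist_force: [-4.9, -0.8, 17.5]
grip_width: 0.242
finger_force: 61.2
[-4.21 -1.48 17.5 ] [0.45 0.23 0.24]
```

```bash
python3 -m pendant '[0,-0.2,-2,0,0, 0,-0.2,-4,0,0, 0,-0.2,-6,0,0, 0,-0.2,-8,0,0, 0,-0.2,-10,0,0, 0,-0.2,-10,0,0]'
```

```text
time_s: 11.25
ee_pos: [0.5104, 0.066, 0.1102]
tcp_rot: [[0.999, 0.048, 0.003], [0.048, -0.999, 0.0], [0.003, -0.0, -1.0]]
wrist_force: [-4.3, 0.2, 17.1]
grip_width: 0.24
finger_force: 61.3
```

```bash
python3 -m pendant '[0,-0.1,-1.5,0,0, 0,-0.1,-3,0,0]'; python3 -m pendant '[0,0,-1.5,0,0, 0,0,-3,0,0]'; python3 -m pendant '[0,0,-1.5,0,0, 0,0,-3,0,0]'
```

```text
time_s: 11.5
ee_pos: [0.5103, 0.0686, 0.1102]
tcp_rot: [[0.999, 0.048, 0.003], [0.048, -0.999, -0.0], [0.003, 0.0, -1.0]]
wrist_force: [-3.0, -0.9, 16.5]
grip_width: 0.24
finger_force: 61.3
time_s: 11.75
ee_pos: [0.5101, 0.0717, 0.1102]
tcp_rot: [[0.999, 0.048, 0.003], [0.048, -0.999, 0.0], [0.003, 0.0, -1.0]]
wrist_force: [-2.9, -1.9, 17.1]
grip_width: 0.243
finger_force: 61.3
time_s: 12.0
ee_pos: [0.51, 0.0747, 0.1101]
tcp_rot: [[0.999, 0.048, 0.003], [0.048, -0.999, 0.0], [0.003, 0.0, -1.0]]
wrist_force: [-3.5, -1.2, 17.8]
grip_width: 0.24
finger_force: 61.3
```

```bash
python3 -m pendant '[0,0,-1.5,0,0, 0,0,-3,0,0, 0,0,-4.5,0,0, 0,0,-6,0,0]'; python3 -m pendant '[0,0,-1.5,0,0, 0,0,-3,0,0, 0,0,-4.5,0,0, 0,0,-6,0,0]'; python3 -m pendant '[0,0,-1.5,0,0, 0,0,-3,0,0, 0,0,-4,0,0]'
```

```text
time_s: 12.5
ee_pos: [0.5097, 0.0807, 0.1102]
tcp_rot: [[0.999, 0.048, 0.003], [0.048, -0.999, 0.0], [0.003, 0.0, -1.0]]
wrist_force: [-2.6, -1.6, 17.1]
grip_width: 0.239
finger_force: 61.3
time_s: 13.0
ee_pos: [0.5094, 0.0867, 0.1101]
tcp_rot: [[0.999, 0.048, 0.003], [0.048, -0.999, 0.0], [0.003, 0.0, -1.0]]
wrist_force: [-3.7, -0.9, 16.8]
grip_width: 0.237
finger_force: 61.3
time_s: 13.38
ee_pos: [0.5092, 0.0908, 0.1102]
tcp_rot: [[0.999, 0.048, 0.003], [0.048, -0.999, 0.0], [0.003, -0.0, -1.0]]
wrist_force: [-3.9, -1.4, 16.8]
grip_width: 0.239
finger_force: 61.3
```

Bolt travel is about 35 mm plus its starting value. I'll go on to the end stop.

```bash
python3 -m pendant '[0,0,-1,0,0, 0,0,-1.5,0,0]'; python3 -m pendant '[0,0,-1,0,0]';  python3 -m pendant '[0,0,-1,0,0]'
```

```text
time_s: 13.62
ee_pos: [0.5092, 0.0912, 0.1102]
tcp_rot: [[0.999, 0.047, 0.003], [0.047, -0.999, -0.001], [0.003, 0.001, -1.0]]
wrist_force: [-3.2, -5.0, 17.6]
grip_width: 0.243
finger_force: 61.4
time_s: 13.75
ee_pos: [0.5092, 0.0912, 0.1101]
tcp_rot: [[0.999, 0.047, 0.003], [0.047, -0.999, -0.002], [0.003, 0.002, -1.0]]
wrist_force: [-2.3, -8.9, 17.9]
grip_width: 0.242
finger_force: 61.5
time_s: 13.88
ee_pos: [0.5092, 0.0913, 0.1101]
tcp_rot: [[0.999, 0.046, 0.003], [0.046, -0.999, -0.003], [0.002, 0.004, -1.0]]
wrist_force: [-2.3, -11.6, 18.2]
grip_width: 0.239
finger_force: 61.6
```

The end stop is felt. I'll back off the sideways push, ease up so the lip takes the load, then open.

```bash
python3 -m pendant '[0,0,2.8,0,0, 0,0,2.8,0,0, 0,0,2.8,-0.7,0, 0,0,2.8,-1.4,0, 0,0,2.8,-1.4,0]'; python3 -m pendant '[0,0,0,-0.5,0, 0,0,0,-0.5,0]'
```

```text
time_s: 14.5
ee_pos: [0.5092, 0.0911, 0.1107]
tcp_rot: [[0.999, 0.048, 0.002], [0.048, -0.999, 0.0], [0.002, -0.0, -1.0]]
wrist_force: [-0.1, -1.7, 8.5]
grip_width: 0.242
finger_force: 60.0
time_s: 14.75
ee_pos: [0.5092, 0.0911, 0.1108]
tcp_rot: [[0.999, 0.048, 0.002], [0.048, -0.999, 0.0], [0.002, -0.0, -1.0]]
wrist_force: [2.4, -1.0, 4.1]
grip_width: 0.239
finger_force: 59.5
```

```bash
python3 -m pendant '[40,0,0,-0.4,0, 45,0,0,-0.4,0, 45,0,0,-0.4,0, 45,0,0,-0.4,0, 45,0,0,-20,0, 45,0,0,-60,0, 45,0,0,-110,0, 45,0,0,-110,0]'; python3 - <<'E'
from h import *
c=capture("wrist");cv2.imwrite("pics/w2.png",c["color"])
s=observe();print(s["time_s"],s["ee_pos"],s["wrist_force"],abs(s["qd"]).max() if hasattr(s["qd"],"max") else s["qd"])
E
```

```text
time_s: 15.75
ee_pos: [0.51, 0.0919, 0.224]
tcp_rot: [[0.999, 0.048, 0.007], [0.048, -0.999, 0.001], [0.007, -0.001, -1.0]]
wrist_force: [1.5, -0.3, -0.1]
grip_width: 0.53
finger_force: 0.0
15.8 [0.50889494 0.09131501 0.22199981] [-0.35092144  0.05456282 -0.59012979] 0.047646055788015326
```

View pics/w2.png

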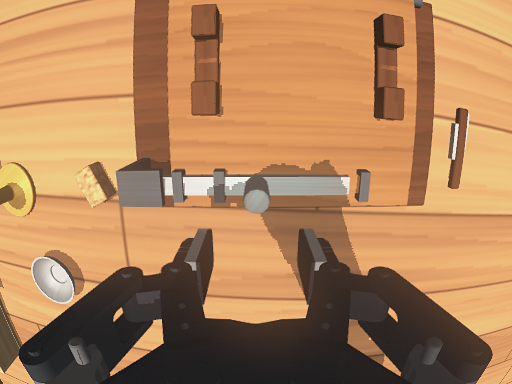

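The bolt's nose is under the keeper at (160,187), its tail is clear of the rear guide, and the plate stays level with the knob at (257,200). The gripper is clear of everything.

```bash
python3 -c "
from plant import *
print(job_done())"
```

```text
the job is handed in; nothing more can be done
None
```

The plate is level and held by the bolt, which went fully home to its end stop under the keeper; the gripper is clear, no bystander was touched, and the job is handed in at about 16 s (no verdict was returned).

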